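Lock the inspection turntable with its lever bolt

TASK

Lock the turntable so the clay jar cannot turn during inspection: screw the upright lever bolt of its rim clamp in (clockwise seen from above) until it is just snug on the brake pad, not overtightened, then fold its lever fully down flat and let go. Do not turn the disc, and leave the jar and the other things on the counter where they are.

Things in the scene. Friction and masses are not known exactly. Their poses are not given: they have to be found in the camera images.
- pivot (a point): Lever pivot of the clamp bolt, on its vertical axis, 27 mm above the clamp arm at bolt = 0 (sinks 1.9 mm per rad). z points up, x to the side the lever folds to, y along the pivot pin. Steel head: 32 mm across, 8 to 16 mm below. It stands over the disc's rim, 150 mm from the disc's axis; the clamp arm and post (44 mm wide, top 100 mm above the counter) run from it 50 mm outward, away from the jar.
- lever_tip (a point): Free end of the lever, 70 mm from the pivot. The lever is a dark steel paddle 24 mm wide (along pivot y) and 10 mm thick (along pivot x while upright); its grip part spans 18 to 70 mm from the pivot. Upright at the start, its end about 197 mm above the counter. Pinched across its thickness and twisted, it turns the whole bolt.
- bolt (a joint): Bolt angle, rad, grows as it is screwed in (clockwise from above), sinking 12 mm per turn. Starts at -0.4 to 0.4; loose it turns with 0.04 N m. Its foot bites on the brake pad anywhere from 1.2 to 3.3 rad (pad wear, hidden in its socket): the torque of turning jumps to 0.3 N m, then rises 0.3 N m per rad; two thirds of it is felt when pausing. Snug: 0.1 to 0.7 rad past the bite. It stays when let go.
- lever (a joint): Fold angle of the lever, rad: 0 upright (open, at the start), 1.57 flat (closed, its stop). It stays where it is left: its cam rubs, so folding takes 3 to 5 N at the lever's end, slightly more towards the end.
- pad (a joint): How hard the bolt squeezes the brake pad, told as the angle in rad that the bolt has been turned since it began to bite: 0 while it is loose. Snug is 0.1 to 0.7; above 0.8 the pad is crushed by overtightening.
- turntable: Grey base of the turntable, 230 mm across, origin on the counter under the disc's axis, z up; the clamp stands on its -y side. The steel disc on it is 320 mm across, its top 36 mm above the counter.
- disc_mark (a point): Mark on the disc's top, 140 mm from its axis; it shows if the disc has been turned.
- jar: Painted clay jar, loose, 152 mm tall and 108 mm across, standing on the middle of the disc. Origin at the centre of its foot.
- tape_case: Closed yellow plastic tape gun case lying on the counter, 160 x 90 x 56 mm, loose. Origin at the centre of its underside. To be left alone.
- bell: Copper hand bell, 84 mm across, 89 mm tall, loose. Origin at the centre of its underside. To be left alone.
- toy_truck: Tin toy truck, 100 x 60 x 60 mm, loose. Origin at the centre of its underside. To be left alone.
There are look-alikes about, which are no part of the job. Of the things like the jar, leave any that is turquoise; of the rest the larger one is meant.

How it is judged:
By the outcome, as a careful person would: the job done as asked, in the order asked, and still so for the second after the job is handed in, with the robot touching nothing.
It also fails if it takes over 67 s, if anything falls off the work surface, if the arm or the gripper's body presses on something with over 40 N, if the wrist force passes 120 N, or if a joint passes its speed limit or range.

ROBOT

A 6-joint arm with a two-finger parallel gripper is mounted at the origin on the work surface. World frame = base frame: x ahead of the robot, y to its left, z up, the work surface at z = 0. Lengths are in m, angles in rad, forces in N, time in s.
With the tool pointing down it reaches from about 0.25 to 0.725 m from the base axis. Payload 4 kg.
Tool frame: the origin (TCP) lies on the centre line of the jaws, within the pads' length; the fingertips stand ahead of it and the grasp point (between the pads) lies 11 mm behind it (bot.tip_extent is the z of the fingertips in the tool frame, in m); z points along the fingers, y is the direction in which the jaws open and shut (so a half turn about z gives the same grasp; the last joint's range is limited). The gripper opens to 85 mm and grips with 20 to 120 N. Pads are 22 mm wide; open, the fingers measure 114 mm over their backs; the gripper's body (76 mm by 85 mm) begins 54 mm behind the grasp point. The pads swing forward as they close: fully open they stand 13 mm farther back than shut.
Start: joints at [-1.312, 0.241, 0.005, 1.335, 0, 1.571], TCP at [0.128, -0.483, 0.239] pointing down, gripper open.
Joint ranges: [-2.72, 2.72], [-1.05, 1.87], [-1.09, 1.28], [-1.99, 2.15], [-1.42, 1.44], [-3.14, 3.14]. Speed limits (rad/s): [2.79, 2.79, 3.14, 3.14, 3.14, 3.14].

INTERFACE

Orientations are given as a unit quaternion [x, y, z, w].
In Python, from workcell import bot gives the robot as it stands.
- The arm moves only by the shell command python3 -m jog 'ROWS'. ROWS is JSON, a list that holds one entry, the list of rows, each a list of 7 numbers: the shift along the world's x, y, z in m, then the turn, a rotation vector about the world's x, y, z in degrees, then the closure in counts, from 0 (fully open) to 255 (shut). In form: [[[tx, ty, tz, ax, ay, az, fingers], ...]]. A call has 1 to 10 rows; each row is the pose to reach, as a shift and turn from the pose commanded when the call began; what a row does not reach only later rows make up. A row lasts 1/12 s, in which the tool goes at most 41.7 mm and 7.16 degrees, less where a joint would pass 70% of its speed; a pose out of reach is approached as far as the arm can. A call with a gripper value outside its range is refused whole. The fingers move at their own pace and stop on an object; the grip force is fixed at half the most. Time passes only in rows, so rows that repeat a pose let the fingers close. It gives the time, the measured TCP pose, the force and the opening at its end, in the units of the state.
- bot.get_obs(): the state, without advancing time (a new reading comes with each control period).
- bot.camera(name): name is "side" or "top" or "wrist"; returns the picture (400x640x3 uint8, blue, green, red); there is no depth.
- bot.camera_model(name): a dict with "K" (3x3 intrinsics, pixels), "T" (4x4, takes a point from camera to world coordinates). Camera axes: x right, y down, z forward; pixel columns grow to the right and rows downward; lengths in m; the calibration is good to about 2 mm. A picture is of the moment at which its call begins: read the wrist's pose just before it. camera_model takes no time and is no camera call; for the wrist camera it gives the pose at the moment of the call.
- bot.job_done(): hands the job in, once; it reports no verdict.
The state is a dict: "clock": time; "joint_pos": joint angles; "joint_vel": joint speeds; "tau": joint torques, N m; "eef_pos": TCP position; "tool_rot": TCP orientation; "ft_force": force on the tool from outside, world axes, zero at the start; "ft_torque": the same for the moment, N m; "grip_width": finger opening in m.
Only numpy, scipy, OpenCV 4.12 (cv2) and the standard library are available. Lean on these libraries where they do the work, as an engineer would, in place of code of your own. Each camera call takes 0.05 s, during which the arm holds its last target. There are 200 camera calls.

## Working session

There is one attempt and no reset: what is moved stays moved. The work goes in short steps, Python scripts to look and compute and a shell command to move; the robot and the scene stay as the last step left them, time stands still between calls to the robot, and variables do not carry over. Pictures are saved under pics/ and viewed, about 8 in all and at most 12, crops included, and the job is handed in when it is done.

```bash
mkdir -p pics; ls; python3 - <<'E'
from workcell import bot
import cv2,numpy as np
print(bot.get_obs(), bot.tip_extent)
a=bot.camera("top");b=bot.camera("side")
cv2.imwrite("pics/top0.png",a);cv2.imwrite("pics/side0.png",b)
for n in("top","side"):
    m=bot.camera_model(n);print(n,np.round(m["K"],1).tolist(),np.round(m["T"],3).tolist())
E
```

```text
pics
{'clock': 0.0, 'joint_pos': array([-1.31197101e+00,  2.41394647e-01,  3.73527484e-03,  1.33519489e+00,
        1.85026092e-06,  1.57080453e+00]), 'joint_vel': array([-0.00032471,  0.00017652,  0.00173146,  0.00062783,  0.00159272,
       -0.00067457]), 'tau': array([ 9.21879609e-05, -3.72317934e+01,  2.52407098e+01,  1.69165526e-02,
        8.38309143e-05,  2.25135302e-06]), 'eef_pos': array([ 0.12781742, -0.48275746,  0.23842631]), 'tool_rot': array([ 9.91637867e-01,  1.29047596e-01, -1.31877066e-04, -1.02048375e-03]), 'ft_force': array([ 0.0083303 , -0.86250253, -0.17507388]), 'ft_torque': array([0.04065748, 0.02076855, 0.01312591]), 'grip_width': 0.0856750929217132} 0.008
top [[428.9, 0.0, 323.1], [0.0, 428.9, 203.5], [0.0, 0.0, 1.0]] [[0.016, -0.989, 0.149, 0.32], [-1.0, -0.018, -0.012, 0.039], [0.014, -0.149, -0.989, 1.463], [0.0, 0.0, 0.0, 1.0]]
side [[433.2, 0.0, 315.1], [0.0, 433.2, 199.4], [0.0, 0.0, 1.0]] [[-0.755, -0.391, 0.526, -0.173], [-0.656, 0.45, -0.606, 0.805], [0.0, -0.803, -0.596, 0.89], [0.0, 0.0, 0.0, 1.0]]
```

View pics/top0.png

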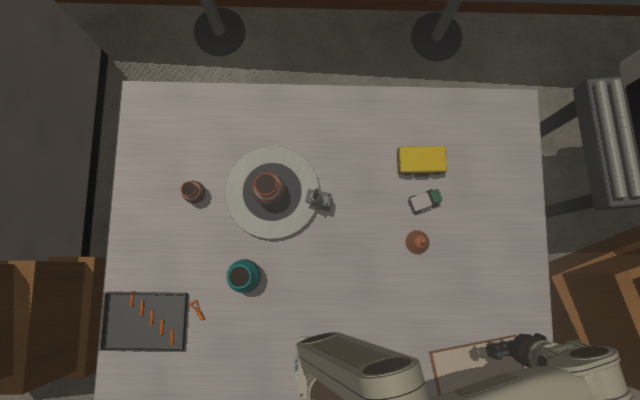

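View pics/side0.png

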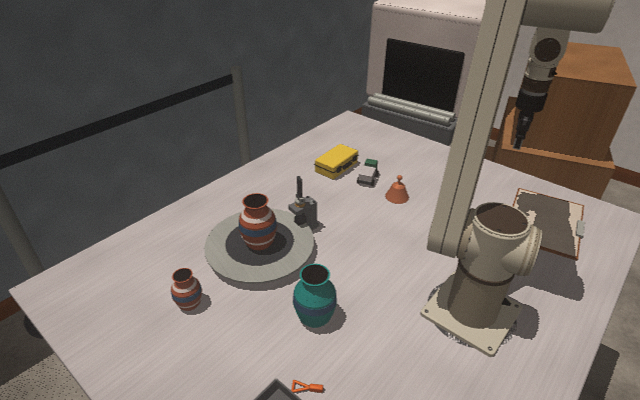

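Top view: the turntable is at (272,192) with the big terracotta jar on it at (267,186). The look-alikes are the turquoise jar (243,276) and the small jar (192,190). There is only one clamp, at (320,200) in the top view and (300,195) in the side view. I'll crop close on it.

```bash
python3 - <<'E'
import cv2,numpy as np
a=cv2.imread("pics/top0.png");b=cv2.imread("pics/side0.png")
A=cv2.resize(a[170:230,285:345],(480,480),interpolation=cv2.INTER_CUBIC)
B=cv2.resize(b[170:240,275:328],(320,424),interpolation=cv2.INTER_CUBIC) 
o=np.zeros((480,800,3),np.uint8);o[:,:480]=A;o[:424,480:]=B
cv2.imwrite("pics/crop0.png",cv2.convertScaleAbs(o,alpha=1.6,beta=15))
E
```

```text
(no output)
```

View pics/crop0.png

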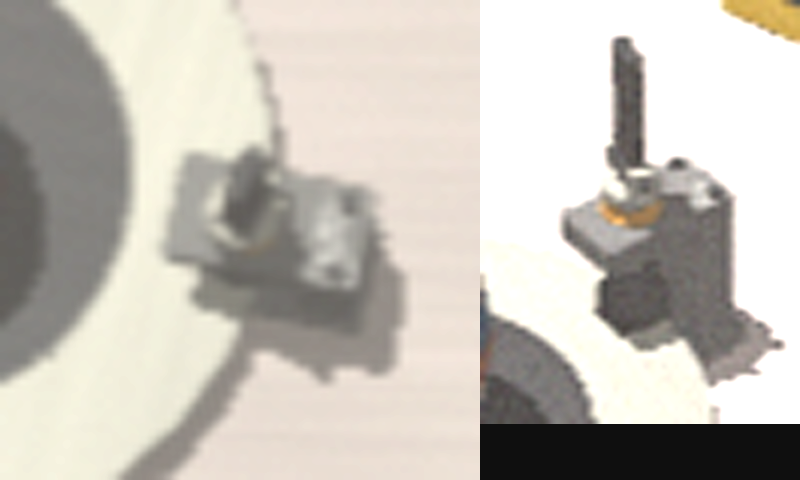

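The crop shows the clamp with its dark upright lever: tip at top px (316.5,189.5) and side px (298.7,176.8), head at top (315.6,197) and side (300.2,201.5). Next I'll triangulate these.

```bash
cat > h.py <<'E'
from workcell import bot
import cv2,numpy as np
def ray(m,p):
    d=m["T"][:3,:3]@np.linalg.inv(m["K"])@[p[0],p[1],1.];return m["T"][:3,3],d/np.linalg.norm(d)
def tri(obs):
    A=0;b=0
    for m,p in obs:
        o,d=ray(m,p);P=np.eye(3)-np.outer(d,d);A=A+P;b=b+P@o
    X=np.linalg.solve(A,b)
    return X,[round(float(np.linalg.norm((np.eye(3)-np.outer(d,d))@(X-o))),4) for o,d in (ray(m,p) for m,p in obs)]
def plane(m,p,z):
    o,d=ray(m,p);return o+d*(z-o[2])/d[2]
def proj(m,X):
    c=np.linalg.inv(m["T"])@np.append(X,1);u=m["K"]@c[:3];return u[:2]/u[2]
E
python3 - <<'E'
from h import *
t=bot.camera_model("top");s=bot.camera_model("side")
print("tip",tri([(t,(316.5,189.8)),(s,(298.7,176.8))]))
print("head",tri([(t,(315.8,197)),(s,(300.2,201.5))]))
a=plane(t,(272,192.5),.036);print("disc centre",a)
print("post",plane(t,(327,198.5),.1), "arm corners",plane(t,(308,190),.1),plane(t,(306,202),.1))
for n,p in(("tape",(422,162)),("truck",(424,202)),("bell",(417,242))):print(n,plane(t,p,.04))
E
```

```text
tip (array([0.55181641, 0.04356686, 0.19245133]), [0.0009, 0.0009])
head (array([0.54457674, 0.04627583, 0.10763124]), [0.0, 0.0])
disc centre [0.56922258 0.19467937 0.036     ]
post [0.54163103 0.01019187 0.1       ] arm corners [0.56833088 0.07193749 0.1       ] [0.52902434 0.07754732 0.1       ]
tape [ 0.68356993 -0.31397924  0.04      ]
truck [ 0.54530172 -0.31813524  0.04      ]
bell [ 0.41036436 -0.2921739   0.04      ]
```

Checks pass: disc axis to head is 150 mm, the tip is at 0.192 and the outward direction is consistent. I'll move above the clamp, turning counter-clockwise as I go to leave the last joint range for screwing.

```bash
python3 -m jog '[[[0.01,0.01,0.03,0,0,7,0],[0.03,0.04,0.06,0,0,14,0],[0.05,0.07,0.08,0,0,21,0],[0.075,0.1,0.09,0,0,28,0],[0.1,0.13,0.1,0,0,35,0],[0.125,0.16,0.1,0,0,42,0],[0.15,0.19,0.1,0,0,49,0],[0.175,0.22,0.1,0,0,56,0],[0.2,0.25,0.1,0,0,63,0],[0.225,0.28,0.1,0,0,70,0]]]'
python3 - <<'E'
from h import *
o=bot.get_obs();print(o["joint_pos"],o["eef_pos"],o["tool_rot"])
from scipy.spatial.transform import Rotation as R
Tt=np.eye(4);Tt[:3,:3]=R.from_quat(o["tool_rot"]).as_matrix();Tt[:3,3]=o["eef_pos"]
m=bot.camera_model("wrist");print(np.round(np.linalg.inv(Tt)@m["T"],3),m["K"])
E
```

```text
clock: 0.93
eef_pos: [0.3536, -0.2015, 0.3392]
tool_rot: [0.736, 0.677, -0.0, -0.0]
ft_force: [0.5, -0.3, -0.9]
grip_width: 0.0856
[-5.18059599e-01  3.15513738e-02  1.70004924e-02  1.55643741e+00
 -6.50038342e-05  1.13710318e+00] [ 0.35355029 -0.2015416   0.33915863] [ 7.36296946e-01  6.76658553e-01 -6.01931717e-05 -8.15186345e-05]
[[ 0.001 -0.948 -0.319  0.082]
 [ 1.     0.001  0.    -0.001]
 [ 0.    -0.319  0.948 -0.135]
 [ 0.     0.     0.     1.   ]] [[311.37609623   0.         317.10985196]
 [  0.         311.37609623 197.90945852]
 [  0.           0.           1.        ]]
```

```bash
python3 -m jog '[[[0.025,0.03,-0.005,0,0,7,0],[0.05,0.06,-0.01,0,0,14,0],[0.075,0.095,-0.015,0,0,21,0],[0.1,0.125,-0.02,0,0,28,0],[0.125,0.155,-0.02,0,0,35,0],[0.15,0.185,-0.02,0,0,42,0],[0.17,0.215,-0.02,0,0,49,0],[0.19,0.245,-0.02,0,0,56,0],[0.19,0.245,-0.02,0,0,63,0],[0.19,0.245,-0.02,0,0,63,0]]]'
python3 - <<'E'
from h import *
import pickle
o=bot.get_obs();print(o["joint_pos"],o["eef_pos"],np.abs(o["joint_vel"]).max())
m=bot.camera_model("wrist");a=bot.camera("wrist");pickle.dump(m,open("w1.pkl","wb"))
print([np.round(proj(m,X),1) for X in([.5518,.0436,.192],[.546,.045,.127])])
cv2.imwrite("pics/w1.png",a)
c=cv2.convertScaleAbs(a,alpha=1.5,beta=10);cv2.imwrite("pics/w1c.png",cv2.resize(c[100:300,180:460],(784,560),interpolation=cv2.INTER_CUBIC))
E
```

```text
clock: 1.77
eef_pos: [0.5434, 0.0435, 0.3177]
tool_rot: [0.274, 0.962, -0.001, -0.001]
ft_force: [0.4, -0.6, -0.2]
grip_width: 0.0857
[ 8.00131286e-02  3.19117413e-01  3.12684338e-01  1.56713360e+00
 -1.16333233e-04  6.36098317e-01] [0.54336465 0.04353484 0.31767808] 0.1588574804196532
[array([322.8, 200.3]), array([320.3, 175.8])]
```

View pics/w1c.png

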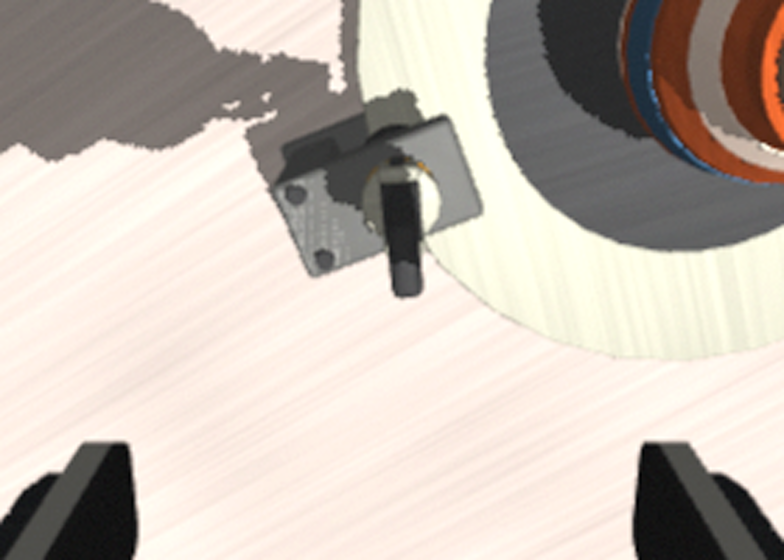

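The wrist view shows the lever end-on. Its top face is near px (325,195), the thickness (about 11 px) runs along the image horizontal, and the head circle is at (323,171). I'll fit a lever box model to the silhouette for position and yaw.

```bash
cat > fit.py <<'E'
from h import *
from scipy.optimize import differential_evolution as DE
def box(p,dz=0):
    x,y,yaw=p;c,s=np.cos(yaw),np.sin(yaw)
    return [np.array([x+c*a-s*b,y+s*a+c*b,z+dz]) for a in(-.005,.005) for b in(-.012,.012) for z in(.145,.197)]
def rend(m,p,dz=0,sh=(400,640),k=1):
    q=np.array([proj(m,X) for X in box(p,dz)],np.float32)
    im=np.zeros(sh,np.uint8);cv2.fillConvexPoly(im,np.round(cv2.convexHull(q)*16).astype(np.int32),255,shift=4);return im
E
python3 - <<'E'
from fit import *
import pickle
m=pickle.load(open("w1.pkl","rb"));a=cv2.imread("pics/w1.png")
g=a.max(2);print(g[168:210:2,312:338])
print("head",plane(m,(323.2,171.4),.119), "tip top-face far edge", plane(m,(325.4,205),.197))
E
```

```text
[[ 62  63  62  53  24  21  20  17  16  17  16  16  16  17  21  36  41  71
  137 173 175 176 177 167 129  91]
 [ 64  64  63  56  31  20  18  14  17  17  17  17  17  17  18  26  38  64
  131 173 173 175 175 172 149 109]
 [ 64  63  63  55  31  18  16  15  17  17  16  17  18  18  18  21  34  56
  119 165 165 167 168 167 156 123]
 [ 61  60  61  56  38  19  17  15  16  17  17  15  16  16  17  18  30  50
  114 165 165 166 168 166 142  99]
 [ 61  62  62  62  49  17  17  16  18  16  18  16  18  18  16  16  26  36
  103 163 163 163 165 162 133  94]
 [ 62  61  61  63  49  21  15  15  17  18  16  17  17  15  17  19  23  33
   91 151 164 166 162 140 102  95]
 [111  96  63  62  54  27  16  16  16  17  16  17  18  17  20  18  21  29
   80 138 159 149 119  95  95  93]
 [ 62  83  68  61  52  30  15  19  18  20  23  21  22  21  22  19  20  27
   58 112 134  99  81  92 104 117]
 [ 93  92  86  75  66  44  17  18  20  21  22  21  22  22  22  20  20  27
   45  91 136 140 146 161 162 161]
 [ 90  92  91  90  82  54  29  20  20  22  22  22  21  20  21  20  19  45
   82 105 135 161 163 161 160 162]
 [ 90  91 
[... 586 characters left out ...]
52  52  53  52  47  39
   81 147 168 170 171 172 172 172]
 [169 170 171 170 169 170 170 134  30  38  45  48  50  51  53  52  48  43
   62 128 171 171 171 171 171 170]
 [170 170 169 170 170 170 170 135  38  38  44  47  51  52  52  53  51  45
   66 129 169 169 170 170 168 169]
 [171 170 170 169 167 166 166 158 111  36  43  47  47  48  49  50  49  50
  107 160 169 168 167 166 164 165]
 [168 167 166 166 167 168 169 167 158 141 124  99 112 131 132 136 142 157
  169 166 165 163 164 163 165 168]
 [166 167 168 167 167 167 169 171 170 170 168 168 168 169 169 167 165 165
  163 163 164 166 167 168 168 169]]
head [0.54517815 0.04931995 0.119     ] tip top-face far edge [0.55518775 0.04409097 0.197     ]
```

```bash
python3 - <<'E'
from fit import *
import pickle
m=pickle.load(open("w1.pkl","rb"));g=cv2.imread("pics/w1.png").max(2)
mask=np.zeros_like(g);mask[183:208,312:338]=(g[183:208,312:338]<75)*255
# sub-window: compare silhouettes on rows 183-208 only
def cost(p):
    r=rend(m,p[:3],p[3]);r=r[175:215,305:345]/255.;k=mask[175:215,305:345]/255.
    d=np.abs(r-k)[8:];return d.sum()
r=DE(cost,[(.53,.57),(.025,.065),(-.9,.9) if 0 else (0,np.pi),(-.003,.003)],seed=1,maxiter=150,tol=1e-6);print(r.x,np.degrees(r.x[2]),r.fun)
A=plane(m,(323.5,182.3),.197);B=plane(m,(325.4,205.8),.197);d=A-B
print("hand: centre",(A+B)/2,"len",np.linalg.norm(d),"width axis deg",np.degrees(np.arctan2(d[1],d[0])))
R=m["T"];print(R[:3,3])
E
```

```text
[ 0.54490144  0.04937773  1.05260173 -0.00232723] 60.30963640294905 34.0
hand: centre [0.54630218 0.04855191 0.197     ] len 0.021365570346129657 width axis deg 153.0170733836782
[0.4738618  0.08713802 0.45302392]
```

The model fit, head circle and hand estimate agree: axis ≈ (0.5455, 0.049), pinch axis about 60°. I'll rotate 180° counter-clockwise (equivalent grasp) to free wrist range, and centre over the axis.

```bash
python3 -m jog '[[[0,0.002,0,0,0,7,0],[0.001,0.004,0,0,0,14,0],[0.002,0.005,0,0,0,21,0],[0.002,0.005,0,0,0,28,0],[0.002,0.005,0,0,0,35,0],[0.002,0.005,0,0,0,42,0],[0.002,0.005,0,0,0,49,0],[0.002,0.005,0,0,0,56,0],[0.002,0.005,0,0,0,63,0],[0.002,0.005,0,0,0,70,0]]]'
python3 -m jog '[[[0,0,0,0,0,7,0],[0,0,0,0,0,14,0],[0,0,0,0,0,21,0],[0,0,0,0,0,28,0],[0,0,0,0,0,35,0],[0,0,0,0,0,42,0],[0,0,0,0,0,49,0],[0,0,0,0,0,56,0],[0,0,0,0,0,63,0],[0,0,0,0,0,70,0]]]'
python3 -m jog '[[[0,0,0,0,0,7,0],[0,0,-0.005,0,0,14,0],[0,0,-0.015,0,0,21,0],[0,0,-0.03,0,0,28,0],[0,0,-0.045,0,0,35,0],[0,0,-0.055,0,0,42,0],[0,0,-0.06,0,0,42,0],[0,0,-0.06,0,0,42,0],[0,0,-0.06,0,0,42,0]]]'
python3 - <<'E'
from h import *
import pickle
o=bot.get_obs();print(o["joint_pos"],o["eef_pos"],o["tool_rot"],o["ft_force"],o["ft_torque"])
m=bot.camera_model("wrist");a=bot.camera("wrist");pickle.dump(m,open("w2.pkl","wb"))
print([np.round(proj(m,X),1) for X in([.5455,.049,.197],[.5455,.049,.127])])
cv2.imwrite("pics/w2.png",a)
c=cv2.convertScaleAbs(a,alpha=1.5,beta=10);cv2.imwrite("pics/w2c.png",cv2.resize(c[60:360,100:500],(800,600),interpolation=cv2.INTER_CUBIC))
E
```

```text
clock: 2.65
eef_pos: [0.5442, 0.0452, 0.3196]
tool_rot: [-0.324, 0.946, -0.0, -0.0]
ft_force: [0.2, 0.4, -0.8]
grip_width: 0.0852
clock: 3.48
eef_pos: [0.5442, 0.0452, 0.3196]
tool_rot: [0.808, -0.589, 0.0, 0.0]
ft_force: [0.1, -1.3, -0.4]
grip_width: 0.0852
clock: 4.23
eef_pos: [0.5447, 0.0459, 0.2598]
tool_rot: [0.965, -0.263, 0.0, 0.0]
ft_force: [-0.1, 0.2, 0.5]
grip_width: 0.0851
[ 8.41358100e-02  3.26982021e-01  1.75396983e-01  1.41906823e+00
 -6.17956567e-05 -2.52584909e+00] [0.54468587 0.0459177  0.25976783] [ 9.64881643e-01 -2.62684999e-01  7.77854336e-05  4.50267257e-06] [-0.0725943   0.18887131  0.50525807] [ 0.04477474  0.00149754 -0.03825433]
[array([312.1, 219.6]), array([313.2, 189.9])]
```

View pics/w2c.png

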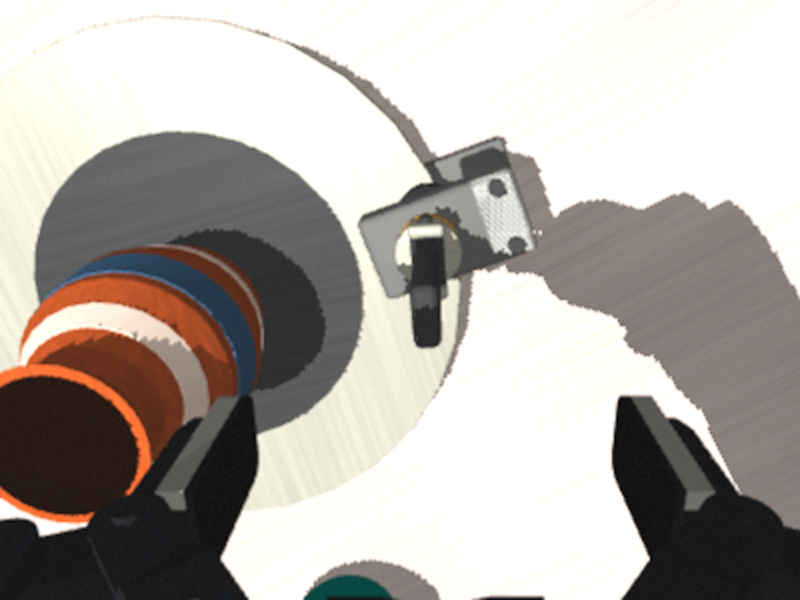

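The close view confirms it: tip top face centre at px (313.5,219), predicted (312,219.6), with the thickness aligned with the jaws. I'll shift 2.7 mm, descend and close.

```bash
python3 -m jog '[[[0.001,0.0025,-0.005,0,0,0,0],[0.001,0.0025,-0.02,0,0,0,0],[0.001,0.0025,-0.04,0,0,0,0],[0.001,0.0025,-0.06,0,0,0,0],[0.001,0.0025,-0.075,0,0,0,0],[0.001,0.0025,-0.085,0,0,0,0],[0.001,0.0025,-0.093,0,0,0,0],[0.001,0.0025,-0.093,0,0,0,0],[0.001,0.0025,-0.093,0,0,0,60],[0.001,0.0025,-0.093,0,0,0,100]]]'
python3 -m jog '[[[0,0,0,0,0,0,140],[0,0,0,0,0,0,170],[0,0,0,0,0,0,190],[0,0,0,0,0,0,200],[0,0,0,0,0,0,210],[0,0,0,0,0,0,220],[0,0,0,0,0,0,255],[0,0,0,0,0,0,255],[0,0,0,0,0,0,255],[0,0,0,0,0,0,255]]]'
python3 - <<'E'
from h import *
o=bot.get_obs();print(o["joint_pos"],o["eef_pos"],o["tool_rot"],o["ft_force"],o["ft_torque"])
E
```

```text
clock: 5.12
eef_pos: [0.5468, 0.0493, 0.1674]
tool_rot: [0.966, -0.26, 0.001, -0.0]
ft_force: [-0.1, -0.1, 0.3]
grip_width: 0.0638
clock: 5.95
eef_pos: [0.5459, 0.049, 0.1664]
tool_rot: [0.966, -0.26, -0.0, 0.0]
ft_force: [-1.1, -2.0, 0.8]
grip_width: 0.0092
[ 8.96889057e-02  3.75959111e-01  1.43280007e-05  1.19498920e+00
 -2.18772029e-04 -2.52518887e+00] [0.54587295 0.04902554 0.16638411] [ 9.65521394e-01 -2.60323684e-01 -2.67633089e-05  1.26437848e-04] [-1.12654276 -1.95854562  0.81912215] [-0.18099728  0.22143264  0.02985247]
```

Gripped (9.2 mm, low force). I'll screw in clockwise, sinking 0.033 mm/deg and reading the torque.

```bash
cat > st.py <<'E'
from h import *
o=bot.get_obs();q=o["tool_rot"]
print("yaw",round(float(np.degrees(2*np.arctan2(q[1],q[0]))),2),"j6",round(float(o["joint_pos"][5]),3),"p",np.round(o["eef_pos"],4),"F",np.round(o["ft_force"],1),"T",np.round(o["ft_torque"],3),"tau6",np.round(o["tau"][5],3),"w",round(float(o["grip_width"]),4))
E
python3 st.py
python3 -m jog '[[[0,0,-0.0002,0,0,-6,255],[0,0,-0.0004,0,0,-12,255],[0,0,-0.0006,0,0,-18,255],[0,0,-0.0008,0,0,-24,255],[0,0,-0.001,0,0,-30,255]]]' >/dev/null; python3 st.py
python3 -m jog '[[[0,0,-0.0002,0,0,-6,255],[0,0,-0.0004,0,0,-12,255],[0,0,-0.0004,0,0,-12,255],[0,0,-0.0004,0,0,-12,255]]]' >/dev/null; python3 st.py
```

```text
yaw -30.18 j6 -2.525 p [0.5459 0.049  0.1664] F [-1.1 -2.   0.8] T [-0.181  0.221  0.03 ] tau6 0.02 w 0.0092
yaw -60.46 j6 -1.997 p [0.5461 0.0493 0.1654] F [-0.8 -0.2  1.4] T [-0.023  0.1    0.033] tau6 -0.979 w 0.0092
yaw -72.02 j6 -1.795 p [0.5463 0.0494 0.165 ] F [0.3 0.8 0.5] T [ 0.054 -0.126 -0.081] tau6 0.049 w 0.009
```

```bash
for i in 1 2 3; do python3 -m jog '[[[0,0,-0.0002,0,0,-6,255],[0,0,-0.0002,0,0,-6,255],[0,0,-0.0002,0,0,-6,255]]]' >/dev/null; python3 st.py; done
```

```text
yaw -77.96 j6 -1.691 p [0.5463 0.0493 0.1648] F [0.4 0.9 0.6] T [ 0.171 -0.198 -0.087] tau6 0.033 w 0.0097
yaw -83.93 j6 -1.587 p [0.5464 0.0494 0.1647] F [2.  1.7 0.8] T [ 0.228 -0.339 -0.042] tau6 0.03 w 0.0093
yaw -89.91 j6 -1.482 p [0.5465 0.0494 0.1645] F [1.8 1.5 0.3] T [ 0.232 -0.547 -0.062] tau6 0.03 w 0.009
```

```bash
for i in 1 2 3; do python3 -m jog '[[[0,0,-0.0002,0,0,-6,255],[0,0,-0.0002,0,0,-6,255],[0,0,-0.0002,0,0,-6,255]]]' >/dev/null; python3 st.py; done
```

```text
yaw 264.09 j6 -1.378 p [0.5465 0.0493 0.1643] F [ 3.1  2.  -0.5] T [ 0.301 -0.722 -0.009] tau6 0.03 w 0.0092
yaw 258.09 j6 -1.273 p [0.5465 0.0493 0.1641] F [ 4.4  1.3 -0.6] T [ 0.324 -0.929 -0.035] tau6 0.031 w 0.0093
yaw 252.11 j6 -1.169 p [0.5466 0.0493 0.1639] F [ 4.8  1.8 -0.8] T [ 0.367 -1.123 -0.046] tau6 0.015 w 0.0095
```

The static joint-6 torque is a clean signal (0.03 when loose). A side load is growing in +x, so I'll relieve it with small +x shifts while continuing.

```bash
for i in 1 2 3; do python3 -m jog '[[[0.0003,0.0001,-0.0002,0,0,-6,255],[0.0003,0.0001,-0.0002,0,0,-6,255],[0.0003,0.0001,-0.0002,0,0,-6,255]]]' >/dev/null; python3 st.py; done
```

```text
yaw 246.12 j6 -1.064 p [0.5467 0.0492 0.1637] F [5.7 1.6 0.2] T [ 0.342 -1.076 -0.042] tau6 0.028 w 0.0091
yaw 240.1 j6 -0.959 p [0.5468 0.0492 0.1634] F [ 4.9  0.1 -0.8] T [ 0.249 -0.992 -0.015] tau6 0.028 w 0.0092
yaw 234.08 j6 -0.854 p [0.5469 0.0492 0.1632] F [3.8 0.  0.6] T [ 0.029 -0.901 -0.076] tau6 0.027 w 0.0092
```

```bash
for i in 1 2 3; do python3 -m jog '[[[0.0003,-0.0001,-0.0002,0,0,-6,255],[0.0003,-0.0001,-0.0002,0,0,-6,255],[0.0003,-0.0001,-0.0002,0,0,-6,255]]]' >/dev/null; python3 st.py; done
```

```text
yaw 228.08 j6 -0.749 p [0.547  0.0492 0.163 ] F [3.9 0.2 0.8] T [ 0.062 -0.663 -0.013] tau6 0.025 w 0.0089
yaw 222.08 j6 -0.645 p [0.5471 0.0491 0.1628] F [2.2 0.3 2.6] T [ 0.015 -0.373 -0.05 ] tau6 0.022 w 0.0095
yaw 216.09 j6 -0.54 p [0.5472 0.0491 0.1626] F [0.5 0.7 4.2] T [-0.034 -0.091 -0.004] tau6 0.019 w 0.0092
```

```bash
for i in 1 2; do python3 -m jog '[[[0.0002,-0.0003,-0.0002,0,0,-6,255],[0.0002,-0.0003,-0.0002,0,0,-6,255],[0.0002,-0.0003,-0.0002,0,0,-6,255]]]' >/dev/null; python3 st.py; done
```

```text
yaw 210.1 j6 -0.436 p [0.5473 0.049  0.1623] F [-1.2  0.9  5. ] T [ 0.135  0.235 -0.08 ] tau6 0.017 w 0.0095
yaw 204.09 j6 -0.332 p [0.5474 0.0488 0.1622] F [-1.7 -0.4  5.4] T [0.213 0.294 0.115] tau6 0.181 w 0.0097
```

The bite shows: tau6 jumped 0.017→0.181 between yaw 210 and 204. I'll turn on in small steps to about 0.3 rad past it.

```bash
for i in 1 2 3; do python3 -m jog '[[[0.0,0.0,-0.0001,0,0,-6,255],[0.0,0.0,-0.0001,0,0,-6,255],[0.0,0.0,-0.0001,0,0,-6,255]]]' >/dev/null; python3 st.py; done
```

```text
yaw 198.15 j6 -0.228 p [0.5475 0.0487 0.162 ] F [-1.3  0.1  5.4] T [0.214 0.255 0.202] tau6 0.226 w 0.0095
yaw 192.14 j6 -0.124 p [0.5475 0.0486 0.1618] F [-1.9  0.5  5.1] T [0.1   0.496 0.168] tau6 0.259 w 0.0092
yaw 186.11 j6 -0.018 p [0.5475 0.0485 0.1616] F [-2.9 -1.3  5.8] T [0.064 0.538 0.177] tau6 0.256 w 0.0089
```

Static torque is 0.226→0.256, which matches about 0.3–0.4 rad past the bite: snug. I'll open partway and nudge the lever outward (-y, away from the jar) to find its fold side.

```bash
python3 -m jog '[[[0,0,0,0,0,0,120],[0,0,0,0,0,0,120],[0,0,0,0,0,0,120],[0,0,0,0,0,0,120],[0,0,0,0,0,0,120],[0,0,0,0,0,0,120]]]' ; python3 st.py
python3 -m jog '[[[0,-0.005,0,0,0,0,120],[0,-0.01,0,0,0,0,120],[0,-0.012,0,0,0,0,120],[0,-0.012,0,0,0,0,120]]]'; python3 st.py
for i in 1 2 3 ; do python3 -m jog '[[[0,-0.0015,0,0,0,0,120],[0,-0.0015,0,0,0,0,120]]]' >/dev/null; python3 st.py; done
```

```text
clock: 11.45
eef_pos: [0.5482, 0.0485, 0.1616]
tool_rot: [-0.051, 0.999, -0.0, -0.0]
ft_force: [0.2, 0.4, -0.3]
grip_width: 0.0448
yaw 185.85 j6 -0.014 p [0.5482 0.0485 0.1616] F [ 0.2  0.4 -0.3] T [ 0.017 -0.046  0.044] tau6 -0.004 w 0.0448
clock: 11.78
eef_pos: [0.5482, 0.0358, 0.1618]
tool_rot: [-0.05, 0.999, -0.0, 0.0]
ft_force: [0.9, -0.3, 0.2]
grip_width: 0.045
yaw 185.77 j6 -0.035 p [0.5482 0.0358 0.1618] F [ 0.9 -0.3  0.2] T [-0.001 -0.001  0.043] tau6 -0.033 w 0.045
yaw 185.81 j6 -0.038 p [0.5482 0.0347 0.1619] F [-0.4 -0.4  0.2] T [-0.009 -0.025  0.013] tau6 -0.017 w 0.0455
yaw 185.83 j6 -0.041 p [0.5482 0.0334 0.1618] F [-0.5  0.4 -0.3] T [ 0.018 -0.001  0.031] tau6 -0.017 w 0.0455
yaw 185.83 j6 -0.043 p [0.5482 0.0319 0.1618] F [-0.5  1.1 -0.3] T [-0.03   0.023  0.033] tau6 -0.017 w 0.045
```

```bash
for i in 1 2 ; do python3 -m jog '[[[0,-0.0015,0,0,0,0,120],[0,-0.0015,0,0,0,0,120]]]' >/dev/null; python3 st.py; done
```

```text
yaw 185.85 j6 -0.046 p [0.5482 0.0312 0.1618] F [-0.1  3.5  0.8] T [ 0.548 -0.002  0.011] tau6 -0.0 w 0.0452
yaw 185.89 j6 -0.049 p [0.5483 0.0304 0.1619] F [0.5 5.5 0.6] T [ 1.024 -0.071 -0.022] tau6 0.013 w 0.0453
```

```bash
for i in 1 2 ; do python3 -m jog '[[[0,-0.0015,0,0,0,0,120],[0,-0.0015,0,0,0,0,120]]]' >/dev/null; python3 st.py; done
```

```text
yaw 185.9 j6 -0.052 p [0.5485 0.0291 0.162 ] F [ 0.6  5.4 -0.6] T [ 1.176 -0.146  0.005] tau6 0.008 w 0.0452
yaw 185.91 j6 -0.054 p [0.5487 0.0278 0.162 ] F [ 0.7  5.7 -0.3] T [ 1.307 -0.206  0.027] tau6 -0.001 w 0.0452
```

The force plateaus at about 5.5 N while the lever moves, so it folds outward. I'll keep pushing with the rear finger along the fold arc.

```bash
python3 -m jog '[[[0.0005,-0.004,0.001,0,0,0,120],[0.001,-0.008,0.001,0,0,0,120],[0.001,-0.012,0.002,0,0,0,120],[0.0015,-0.016,0.002,0,0,0,120],[0.002,-0.02,0.001,0,0,0,120],[0.0025,-0.024,0,0,0,0,120],[0.003,-0.028,-0.001,0,0,0,120],[0.003,-0.032,-0.002,0,0,0,120],[0.003,-0.032,-0.002,0,0,0,120]]]'; python3 st.py
python3 -m jog '[[[0.0005,-0.004,-0.002,0,0,0,120],[0.001,-0.008,-0.005,0,0,0,120],[0.0015,-0.012,-0.008,0,0,0,120],[0.0015,-0.014,-0.01,0,0,0,120],[0.0015,-0.014,-0.01,0,0,0,120]]]'; python3 st.py
python3 - <<'E'
from h import *
a=bot.camera("wrist");b=bot.camera("side")
A=cv2.resize(cv2.convertScaleAbs(a,alpha=1.3,beta=10),(480,300),interpolation=cv2.INTER_AREA)
B=cv2.resize(b[150:250,250:350],(300,300),interpolation=cv2.INTER_CUBIC)
cv2.imwrite("pics/f1.png",np.hstack([A,cv2.convertScaleAbs(B,alpha=1.5,beta=10)]))
E
```

```text
clock: 13.7
eef_pos: [0.5512, -0.0046, 0.1599]
tool_rot: [-0.051, 0.999, 0.002, 0.0]
ft_force: [-1.4, 5.8, 2.7]
grip_width: 0.0451
yaw 185.88 j6 -0.113 p [ 0.5512 -0.0046  0.1599] F [-1.4  5.8  2.7] T [1.129 0.113 0.061] tau6 -0.027 w 0.0451
clock: 14.12
eef_pos: [0.5531, -0.0189, 0.1502]
tool_rot: [-0.051, 0.999, 0.001, 0.001]
ft_force: [-0.1, 3.8, 2.7]
grip_width: 0.0454
yaw 185.87 j6 -0.138 p [ 0.5531 -0.0189  0.1502] F [-0.1  3.8  2.7] T [ 0.91   0.03  -0.023] tau6 -0.025 w 0.0454
```

View pics/f1.png

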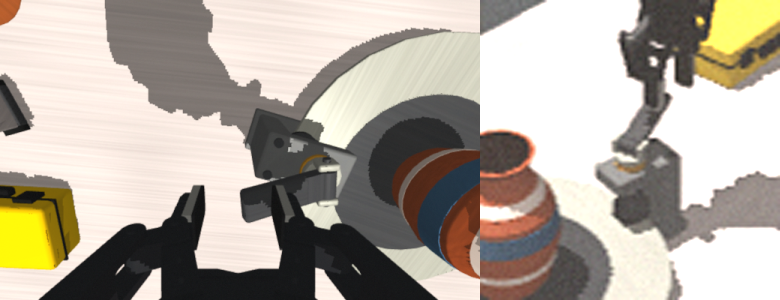

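The picture shows the lever (wrist px ~(270,195) in the crop) tilted well outward under the rear finger. I'll now press it down to the stop.

```bash
python3 -m jog '[[[0.0003,-0.003,-0.003,0,0,0,120],[0.0006,-0.005,-0.006,0,0,0,120],[0.001,-0.006,-0.009,0,0,0,120],[0.001,-0.006,-0.011,0,0,0,120],[0.001,-0.006,-0.011,0,0,0,120]]]'>/dev/null; python3 st.py
for i in 1 2 3; do python3 -m jog '[[[0,0,-0.002,0,0,0,120],[0,0,-0.002,0,0,0,120]]]'>/dev/null; python3 st.py; done
```

```text
yaw 185.83 j6 -0.148 p [ 0.5541 -0.0259  0.139 ] F [0.6 3.7 4.5] T [ 0.814 -0.108 -0.035] tau6 -0.018 w 0.0453
yaw 185.82 j6 -0.148 p [ 0.5542 -0.0262  0.1371] F [-0.1  1.8  4.1] T [ 0.608 -0.137 -0.031] tau6 -0.022 w 0.0452
yaw 185.8 j6 -0.148 p [ 0.5542 -0.0265  0.1352] F [1.1 2.7 4.4] T [ 0.475 -0.253 -0.049] tau6 -0.027 w 0.0453
yaw 185.79 j6 -0.148 p [ 0.5543 -0.0267  0.1332] F [0.6 1.8 3.8] T [ 0.394 -0.217  0.017] tau6 -0.028 w 0.0454
```

```bash
for i in 1 2 3 4; do python3 -m jog '[[[0,0,-0.0015,0,0,0,120],[0,0,-0.0015,0,0,0,120]]]'>/dev/null; python3 st.py; done
```

```text
yaw 185.8 j6 -0.149 p [ 0.5548 -0.0267  0.1327] F [0.7 1.9 9. ] T [ 0.554 -0.056  0.036] tau6 0.012 w 0.0457
yaw 185.81 j6 -0.149 p [ 0.5554 -0.0266  0.1324] F [-0.1  0.8 13. ] T [0.677 0.13  0.013] tau6 0.055 w 0.0453
yaw 185.82 j6 -0.149 p [ 0.5561 -0.0265  0.1321] F [-1.   1.6 17.4] T [0.677 0.239 0.047] tau6 0.075 w 0.0454
yaw 185.82 j6 -0.149 p [ 0.5567 -0.0264  0.1317] F [-2.2  0.5 22.4] T [0.82  0.421 0.115] tau6 0.123 w 0.0455
```

The force now climbs steeply without travel, so the lever is on its stop. I'll lift off, back away and check.

```bash
python3 -m jog '[[[0,0,0.006,0,0,0,120],[0,0,0.02,0,0,0,120],[0,0,0.05,0,0,0,120],[0,0,0.09,0,0,0,120],[0,-0.02,0.13,0,0,0,120],[0,-0.05,0.16,0,0,0,60],[-0.01,-0.07,0.16,0,0,0,0],[-0.02,-0.07,0.16,0,0,0,0],[-0.02,-0.07,0.16,0,0,0,0],[-0.02,-0.07,0.16,0,0,0,0]]]'
python3 - <<'E'
from h import *
t=bot.camera("top");s=bot.camera("side");w=bot.camera("wrist")
cv2.imwrite("pics/top1.png",t);cv2.imwrite("pics/side1.png",s);cv2.imwrite("pics/w3.png",w)
f=lambda a:cv2.convertScaleAbs(a,alpha=1.4,beta=10)
S=cv2.resize(s[150:250,250:350],(300,300),interpolation=cv2.INTER_CUBIC)
T=cv2.resize(t[130:260,170:460],(500,224),interpolation=cv2.INTER_CUBIC)
o=np.zeros((600,800,3),np.uint8);o[:300,:480]=cv2.resize(f(w),(480,300),interpolation=cv2.INTER_AREA);o[:300,500:]=f(S);o[310:534,:500]=f(T)
cv2.imwrite("pics/fin.png",o)
# motion of things between first and last pictures
for n,a,b in(("top",cv2.imread("pics/top0.png"),t),("side",cv2.imread("pics/side0.png"),s)):
    d=cv2.absdiff(a,b).max(2)
    for k,(x,y,w_,h) in ({"jar":(248,168,40,36),"disc":(225,145,75,95),"tape":(395,143,55,36),"truck":(405,186,38,28),"bell":(402,228,30,28),"small":(178,175,30,30),"turq":(222,256,42,40)} if n=="top" else {"jar":(238,193,40,58),"turq":(290,262,50,65),"tape":(312,143,50,38),"truck":(355,157,28,30),"bell":(383,174,28,30)}).items():
        print(n,k,(d[y:y+h,x:x+w_]>40).mean().round(3))
E
```

```text
clock: 16.63
eef_pos: [0.5329, -0.0968, 0.2861]
tool_rot: [-0.05, 0.999, -0.0, -0.001]
ft_force: [-0.0, 0.5, 0.3]
grip_width: 0.0856
top jar 0.0
top disc 0.0
top tape 0.317
top truck 0.013
top bell 0.029
top small 0.0
top turq 0.0
side jar 0.0
side turq 0.0
side tape 0.0
side truck 0.0
side bell 0.125
```

View pics/fin.png

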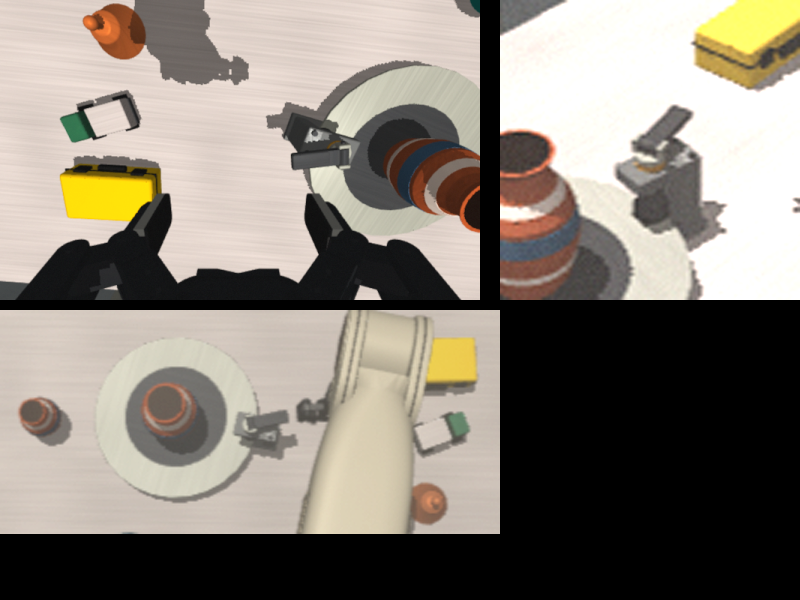

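The lever lies outward over the post. I'll verify numerically that it is flat, and find out why the bell region differs in the side view.

```bash
python3 - <<'E'
from h import *
t=bot.camera_model("top");s=bot.camera_model("side")
print("lever end",tri([(t,(336.3,191.5)),(s,(309.8,187))]))
P=np.array([.546,.0487,.122])
for a in (90,80,70):
    th=np.radians(a);L=P+.07*np.array([.105*np.sin(th),-.995*np.sin(th),np.cos(th)]);print(a,proj(t,L),proj(s,L))
a=cv2.imread("pics/side0.png");b=cv2.imread("pics/side1.png")
f=lambda i:cv2.resize(i[165:215,365:425],(360,300),interpolation=cv2.INTER_CUBIC)
c=lambda i:cv2.resize(i[165:225,280:340],(360,360),interpolation=cv2.INTER_CUBIC)
o=np.zeros((560,730,3),np.uint8);o[:300,:360]=f(a);o[:300,370:]=f(b)
o[310:560,:360]=cv2.convertScaleAbs(c(b)[:250],alpha=1.6);cv2.imwrite("pics/chk.png",o)
E
```

```text
lever end (array([ 0.56223036, -0.01836524,  0.11857248]), [0.0006, 0.0006])
90 [337.0178928  193.92062827] [312.68981021 186.83586014]
80 [336.86058228 193.2899867 ] [312.47852604 183.75883888]
70 [336.02665599 192.72606848] [311.86955754 181.06043825]
```

View pics/chk.png

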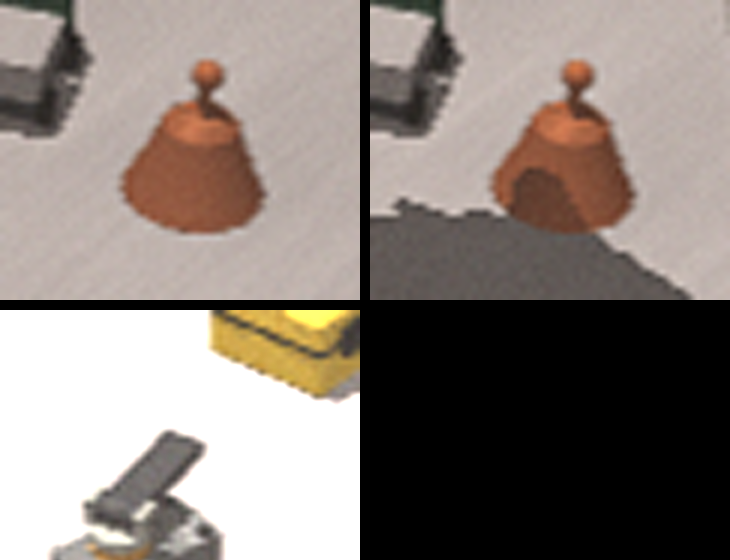

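The bell is unmoved (just the arm's shadow), and the lever end is at z ≈ 0.119, i.e. flat. Last check is the lever's direction from the wrist picture, to see whether the bolt slipped back while folding.

```bash
python3 - <<'E'
from h import *
from scipy.optimize import differential_evolution as DE
m=bot.camera_model("wrist");a=cv2.imread("pics/w3.png");P=np.array([.546,.0487])
for an in(-88,-84,-80,-76,-72):
    u=np.array([np.cos(np.radians(an)),np.sin(np.radians(an))]);print(an,proj(m,np.append(P+.07*u,.127)),proj(m,np.append(P,.127)))
cv2.imwrite("pics/w3c.png",cv2.resize(cv2.convertScaleAbs(a[140:250,350:490],alpha=1.6,beta=10),(764,600),interpolation=cv2.INTER_CUBIC))
E
```

```text
-88 [389.46829022 204.29592731] [458.57512738 208.82718064]
-84 [388.95062332 208.8690964 ] [458.57512738 208.82718064]
-80 [388.77537424 213.39739628] [458.57512738 208.82718064]
-76 [388.93840008 217.85977553] [458.57512738 208.82718064]
-72 [389.43405822 222.23610675] [458.57512738 208.82718064]
```

View pics/w3c.png

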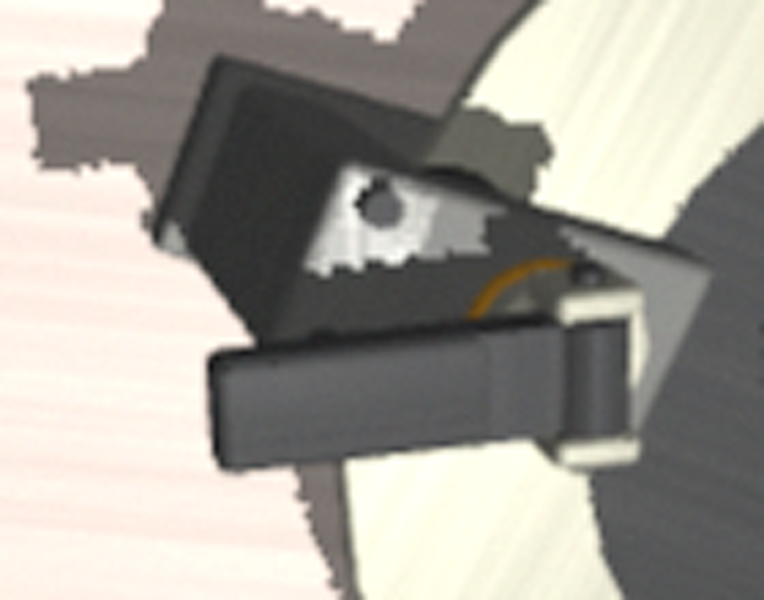

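The lever direction is -79°, against -84° from the gripper yaw. A lag of about 5° in the grip leaves the pad at roughly 0.2–0.35 rad, still inside 0.1–0.7. I'm handing in.

```bash
python3 -c "
from workcell import bot
print(bot.get_obs()['clock'],bot.get_obs()['ft_force']);print(bot.job_done())"
```

```text
16.7833 [-0.18080576  1.83996669 -0.27378574]
the job is handed in; nothing more can be done
None
```

I screwed the clamp bolt in to snug, folded its lever flat outward over the post, and handed the job in at 16.8 s with the arm clear. No verdict was reported.

- **Bolt:** I turned it about 144° clockwise. The pad started to bite between 120° and 126°, where the static torque jumped from 0.02 to 0.18 N m. It rose to 0.26 N m by the end, which puts the bolt about 0.3–0.4 rad past the bite.
- **Lever:** I folded it down to its stop, where the force climbed to 22 N with almost no further travel. Its end then measured 0.119 m high, against about 0.122 m for the pivot, so it is flat.
- **Other things:** The jar, disc and look-alikes show no change in the before and after top pictures. The tape case, truck and bell are unmoved too. In the pictures where they differed, the cause was the arm or its shadow.
- **One disagreement:** The wrist camera shows the lever about 5° less far round than the gripper had turned, and a coarser estimate from the top and side views put it at about 7°. Either it lagged in the grip or I misread the picture. If the lag is real, the bolt is 0.2–0.35 rad past the bite, still inside the 0.1–0.7 rad snug range.

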